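# Tuck the peg box flap under its lip

## Task

Wind is coming: shut the clothes-peg box on the laundry shelf. With the fingertips, push its springy metal flap over until it lies flat and, while it is pressed down, push it along so that its free edge goes fully home beneath the retaining lip at the far end and stays shut by itself when you let go. Do not pinch the flap or pick anything up, and leave everything else on the shelf where it is.

Things in the scene. Friction and masses are not known exactly. Their poses are not given: they have to be found in the camera images.
- pegbox: Grey steel clothes-peg box, open top, fixed to the shelf, 156 mm long (its x), 116 mm wide (its y), walls 53.5 mm high. Origin: centre of its underside, on the shelf. Its +x points away from the robot, turned up to 0.9 rad either way, from the hinge end (hinge axis at x = -70 mm) to the end with the retaining lip (x = 54 to 80 mm). Cheeks at both sides of the hinge end reach 65.5 mm high.
- flap (a joint): Hinge angle of the flap, rad: 0 = flat and level on the box, growing as it stands up (1.05 to 1.35 at the start: it leans a little towards the lip end). A weak spring pops it up again (about 1 N at its free edge) unless it is held down or tucked under the lip. Pushing it down takes 1 to 2 N.
- flap_slide (a joint): How far the flap's hinge rod has slid along its slots towards the box's +x, m: 0 to 0.002 at the start, 0.026 at the far stop. It stays where left; pushing it along takes about 6 N. With the flap flat, its edge meets the mouth of the lip at about 0.009; from there it must be flat (within 3 mm at its edge) to go under.
- flap_hinge (a point): Point on the hinge axis, mid-width, 58 mm above the shelf; moves along with the slide. The hinge axis is parallel to the box's y.
- flap_edge (a point): Middle of the free edge of the flap on its upper (outer) face. Flap: bare sheet metal, 114 mm from hinge axis to free edge, 100 mm wide. The edge is 3 mm thick. The outer face lies 2 mm from the plane through the hinge axis (60 mm above the shelf when flat). When the flap stands up, the outer face looks to the robot.
- flap_ridge (a point): Foot of the push ridge on the outer face of the flap, mid-width, 80 mm from the hinge axis: a straight ridge 8 mm high and 80 mm wide, upright on its side towards the hinge (a fingertip bears against it to push the flap towards the lip) and sloping on the side towards the free edge.
- lip_mouth (a point): Middle of the mouth of the retaining lip, at the level of the lip's underside (63.5 mm above the shelf, 3.5 mm above the flat flap); fixed to the box. The lip is a 4 mm plate 90 mm wide, with a small flare at its mouth whose top is 72 mm above the shelf.
- flap_face: The upper (outer) sheet of the flap with the ridge; its origin lies on the hinge axis, x towards the free edge, z out of the outer face.
- flap_under: The lower (inner) sheet of the flap, facing into the box when shut; same origin and axes.
- bucket_lid: Loose red plastic bucket lid, 240 mm across, 29 mm high over its grip. Origin under its centre.
- spray_bottle: Loose blue spray bottle, 78 mm across, 219 mm high. Origin under its centre.
- scrub_brush: Loose wooden scrub brush beside the box, 150 x 52 mm, 43 mm high. Origin under its centre.
- pole_fork: Loose chrome fork of a laundry pole, lying beside the box, 177 mm long, 66 mm wide, 14 mm high. Origin on the shelf under its stem.
- peg_a: Loose wooden clothes peg beyond the lip end of the box, 74 x 12 x 12 mm. Origin under its centre.
- peg_b: A second one like peg_a.
- soap_cup: Loose white ceramic cup, 84 mm across, 85 mm high. Origin under its centre.
- pulley_lever (a joint): Angle of the drying rack's pulley lever, a steel lever about 100 mm long on a block to the right of the box, rad: 0 = leaning to the robot as at the start, growing away from it. Not part of this job.

How it is judged (in metres and radians):
On the way, in this order (a step that is already met when the one before it is completed fails the run):
1. the flap lies folded flat, its edge not yet tucked beneath the lip (value of joint flap below 0.06 rad and value of joint flap_slide below 0.012 m), for 0.05 s.
2. the free edge is tucked beneath the lip (value of joint flap below 0.06 rad and value of joint flap_slide above 0.02 m), for 0.1 s.
At the end, for the whole second after the job is handed in: The flap lies shut (within 0.06 rad of flat), slid at least 20 of its 26 mm towards the lip, so its edge is beneath it, at rest and held by the lip alone (all of step 2 and velocity of joint flap below 0.05 rad/s and velocity of joint flap_slide below 0.01 m/s); the robot touches nothing.
It fails at once if the flap is pinched: its outer and inner faces are touched at once (contact force between the fingers and flap_face above 0.5 N and contact force between the fingers and flap_under above 0.5 N).
It fails at once if a bystander (bucket lid, spray bottle, scrub brush, pole fork, peg or cup) is shifted or lifted by more than 30 mm (distance of any of bucket_lid, spray_bottle, scrub_brush, pole_fork, peg_a, peg_b, soap_cup from where it was at the start of the episode above 0.03 m).
It fails at once if the pulley lever is worked (turned by more than 0.2 rad) (value of joint pulley_lever above 0.2 rad).
It also fails if it takes over 38 s, if anything falls off the work surface, if the arm or the gripper's body presses on something with over 40 N, if the wrist force passes 120 N, or if a joint passes its speed limit or range.

## Robot

A 7-joint arm with a two-finger parallel gripper is mounted at the origin on the work surface. World frame = base frame: x ahead of the robot, y to its left, z up, the work surface at z = 0. Lengths are in mm, angles in rad, forces in N, time in s.
With the tool pointing down it reaches from about 400 to 850 mm from the base axis. Payload 10.4 kg.
Tool frame: the origin (TCP) lies at the very end of the fingers, on their centre line; the grasp point (between the pads) lies manip.hold_point_z behind it (manip.hold_point_z is the distance from the TCP to the grasp point, in mm); z points along the fingers, y is the line along which they close (so a half turn about z gives the same grasp; the last joint's range is limited). The gripper opens to 87 mm and grips with 3 to 60 N. Pads are 19 mm wide; open, the fingers measure 117 mm over their backs; the gripper's body (75 mm by 190 mm) begins 51 mm behind the grasp point.
Start: joints at [1.295, 0.332, -0.065, 1.46, 0.022, 1.35, -0.088], TCP at [156.343, -605.152, 222.576] pointing down, gripper open.
Joint ranges: [-2.6, 2.6], [-0.5, 2.12], [-1.47, 1.34], [0.16, 2.42], [-1.27, 4.41], [0.06, 2.06], [-2.6, 2.6]. Speed limits (rad/s): [2.22, 2.22, 2.79, 2.79, 3.14, 3.14, 3.14].

## Interface

Orientations are given as a unit quaternion [w, x, y, z].
In Python, from cell import status, cams, workorder, manip gives the robot as it stands. The module is installed in compiled form; this text tells all that it offers.
- The arm moves only by the shell command python3 -m crank 'ROWS' [FORCE]. ROWS is JSON, one flat list of numbers, 5 for each row, row after row: the gripper's target within -1 to 1 (fully open at 1, half-way at 0, shut at -1), then the shift along the tool's x, y, z in cm, then the turn about the tool's z in degrees. A call has exactly 8 rows; each row is the pose to reach, as a shift and turn from the pose commanded when the call began, along the tool's axes at that moment; what a row does not reach only later rows make up. A row lasts 1/8 s, in which the tool goes at most 62.5 mm and 10.7 degrees, less where a joint would pass 70% of its speed; a pose out of reach is approached as far as the arm can. A call with a gripper value outside its range is refused whole. The fingers move at their own pace and stop on an object; FORCE is the grip in N (left out, the last holds). Time passes only in rows, so rows that repeat a pose let the fingers close, or fill a call up. It gives the time, the measured TCP pose, the force, the opening and the grip force at its end, in the units of the state.
- status.read_state(): the state, without advancing time (a new reading comes with each control period).
- cams.get_image(name): name is "side" or "top" or "wrist"; returns a dict with "img" (420x560x3 uint8, red, green, blue), "z_map" (420x560 float32, mm along the optical axis (not along the pixel's ray), 0 where there is no reading), "fx", "fy", "cx", "cy" (pixels), "R" (3x3) and "t" (3): a world point X has camera coordinates R X + t. Camera axes: x right, y down, z forward; pixel columns grow to the right and rows downward; lengths in mm; the calibration is good to about 2 mm. A picture is of the moment at which its call begins.
- workorder.sign_off(): hands the job in; it is judged then, once.
The state is a dict: "clock": time; "qpos": joint angles; "qd": joint speeds; "effort": joint torques, N m; "position": TCP position; "orientation": TCP orientation; "ft_force": force on the tool from outside, world axes, zero at the start; "ft_torque": the same for the moment, N m; "grip_width": opening from 0.0 (shut) to 1.0 (fully open); "grip_force": force on a finger pad.
Only numpy, scipy, OpenCV 4.12 (cv2) and the standard library are available. Lean on these libraries where they do the work, as an engineer would, in place of code of your own. Each camera call takes 0.05 s, during which the arm holds its last target. There are 200 camera calls.

## Working session

There is one attempt and no reset: what is moved stays moved. The work goes in short steps, Python scripts to look and compute and a shell command to move; the robot and the scene stay as the last step left them, time stands still between calls to the robot, and variables do not carry over. Pictures are saved under pics/ and viewed, at most 10 in all, crops included, and the job is handed in when it is done.

```bash
mkdir -p pics
python3 - <<'E'
from cell import status,cams,manip
import cv2,numpy as np
s=status.read_state();print(s['clock'],s['position'],s['orientation'],s['grip_width'],manip.hold_point_z)
for n in('top','side'):
    d=cams.get_image(n);cv2.imwrite(f'pics/{n}0.png',d['img'][:,:,::-1]);np.savez(f'{n}0.npz',**d);print(n,d['R'].round(3).tolist(),d['t'],d['fx'])
E
```

```text
0.0 [ 156.21737797 -604.76171197  221.7360658 ] [-7.13828833e-04  9.92022150e-01  1.26061608e-01 -1.24427847e-04] 1.0002916411612948 18.700000000000003
top [[-0.022, -1.0, -0.018], [-0.996, 0.024, -0.087], [0.087, 0.016, -0.996]] [  13.20474829  622.38543428 1265.95269235] 390.4615301330965
side [[0.718, -0.696, -0.007], [-0.522, -0.532, -0.667], [0.46, 0.483, -0.745]] [-465.570125    361.55067672  807.74879179] 388.7301178251731
```

View pics/top0.png

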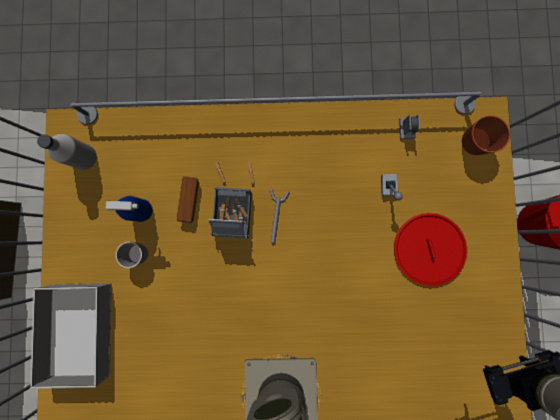

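View pics/side0.png

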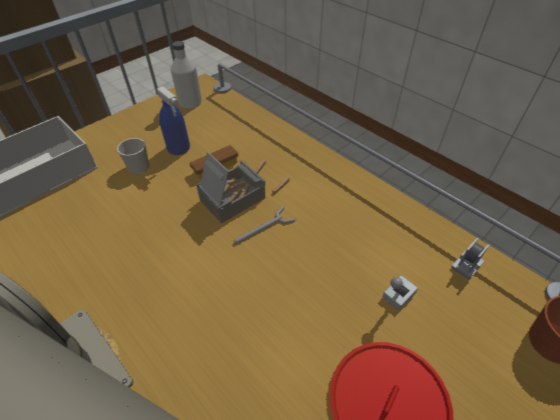

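The top view shows the box at about (232,213), with its hinge end at the bottom (row 235) and the lip at row 190. The brush is on its left (188,200) and the fork on its right (277,215). Next I'll measure it using depth.

```bash
cat > h.py <<'E'
import numpy as np,cv2
def cloud(d):
    z=np.asarray(d['z_map'],float);v,u=np.mgrid[:420,:560]
    c=np.stack([(u-d['cx'])/d['fx']*z,(v-d['cy'])/d['fy']*z,z],-1)
    P=(c-d['t'])@d['R'];P[z==0]=np.nan;return P
E
python3 - <<'E'
from h import *
for n,(r0,r1,c0,c1) in {'top':(170,255,170,300),'side':(140,225,180,275)}.items():
    d=dict(np.load(n+'0.npz'));P=cloud(d)
    img=d['img'].astype(int);sat=img.max(2)-img.min(2)
    m=np.zeros((420,560),bool);m[r0:r1,c0:c1]=1
    # table level check
    print(n,'table z',np.nanmedian(P[r0:r1,c0:c1,2]))
    g=m&(sat<35)
    for lo,hi in((45,63),(63,80),(80,110),(110,140),(140,200)):
        k=g&(P[...,2]>lo)&(P[...,2]<hi);q=P[k]
        if len(q)>5: 
            r=cv2.minAreaRect(q[:,:2].astype(np.float32));print(lo,hi,len(q),q.mean(0).round(1),np.round(r[0],1),np.round(r[1],1),round(r[2],1), cv2.boxPoints(r).round().tolist())
    k=g&(P[...,2]>78);q=P[k];c=q.mean(0);w,V=np.linalg.eigh(np.cov((q-c).T));print('plane n',V[:,0].round(3),'c',c.round(1),'rms',w[0]**.5,'maxz',np.nanmax(q[:,2]))
    cv2.imwrite(f'pics/{n}_crop.png',cv2.resize(d['img'][r0-5:r1+5,c0-5:c1+5,::-1],None,fx=5,fy=5,interpolation=cv2.INTER_CUBIC))
E
```

```text
top table z 0.8727408393519788
45 63 211 [577.2 144.9  54.1] [590.7 145.6] [117.9 153.9] 86.6 [[510.0, 91.0], [664.0, 82.0], [671.0, 200.0], [517.0, 209.0]]
63 80 334 [617.9 143.9  68.7] [593.8 147.9] [118.4 155.5] 85.3 [[512.0, 95.0], [667.0, 83.0], [676.0, 201.0], [521.0, 213.0]]
80 110 123 [535.6 149.6  95.3] [535.7 150.9] [99.7 13.4] 84.3 [[524.0, 102.0], [537.0, 101.0], [547.0, 200.0], [534.0, 201.0]]
110 140 58 [544.8 146.  125.4] [547.1 149.8] [99.3 11.5] 85.7 [[538.0, 101.0], [549.0, 100.0], [557.0, 199.0], [545.0, 200.0]]
140 200 218 [555.5 149.3 151.7] [554.7 149.3] [99.8 20.9] 85.9 [[541.0, 100.0], [562.0, 99.0], [569.0, 198.0], [548.0, 200.0]]
plane n [ 0.938 -0.06  -0.341] c [547.6 149.1 129.1] rms 6.028135648702825 maxz 168.2135547864641
side table z 2.0127112871373978
45 63 392 [565.5 138.8  53.1] [591.1 255.7] [338.6 157.3] 88.2 [[507.0, 89.0], [664.0, 84.0], [675.0, 422.0], [518.0, 427.0]]
63 80 392 [600.1 142.8  69.1] [592.1 148.3] [118.8 158.7] 85.1 [[508.0, 96.0], [666.0, 82.0], [676.0, 201.0], [518.0, 214.0]]
80 110 240 [533.9 150.7  95.2] [533.9 153.5] [102.4  14.2] 86.6 [[524.0, 103.0], [538.0, 102.0], [544.0, 204.0], [530.0, 205.0]]
110 140 186 [543.1 145.9 122.9] [545.2 152.3] [102.7  14.8] 84.3 [[533.0, 102.0], [547.0, 100.0], [558.0, 203.0], [543.0, 204.0]]
140 200 307 [553.6 148.3 151.7] [552.6 151.1] [99.7 22.7] 85.5 [[537.0, 102.0], [560.0, 101.0], [568.0, 200.0], [545.0, 202.0]]
plane n [ 0.937 -0.072 -0.342] c [544.1 148.6 124.7] rms 2.4886550964800005 maxz 167.48037534211645
```

View pics/top_crop.png

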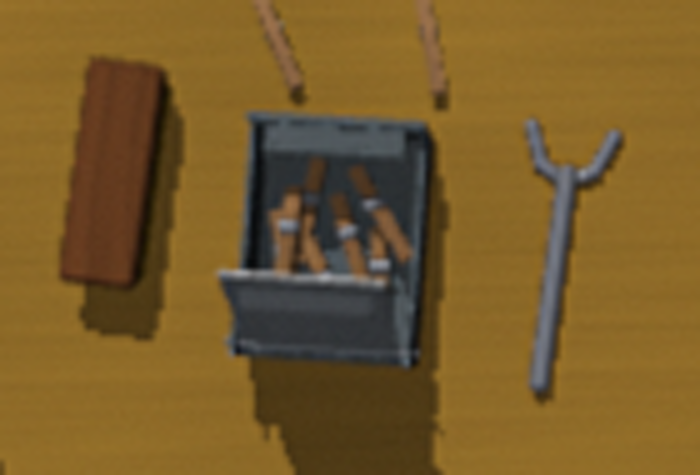

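The crop shows the box with its flap up, the hinge edge at crop row 355 and the lip at row 135. The box centre is about (592,148), yaw about −4.4°, and the flap angle is about 1.22. I'll set out through a waypoint and turn the tool to match the box while shutting the fingers.

```bash
python3 -m crank '[-1,5,-3.3,0,3,-1,10,-6.6,0,6,-1,15,-9.9,0,9,-1,20,-13.2,0,12,-1,25,-16.5,0,15,-1,30,-19.8,0,18,-1,35,-23,0,19,-1,40.2,-26.3,0,19]' 20
cat > w.py <<'E'
# usage: w.py  bx by z ...  -> shifts (cm, tool axes) from present pose to TCP targets given in box frame (mm)
import sys,numpy as np
from scipy.spatial.transform import Rotation as R
from cell import status
s=status.read_state();o=s['orientation'];Rm=R.from_quat([o[1],o[2],o[3],o[0]]).as_matrix()
a=np.deg2rad(-4.4);C=np.array([592.5,148,0]);B=np.array([[np.cos(a),-np.sin(a),0],[np.sin(a),np.cos(a),0],[0,0,1]])
p=np.array(s['position']);print('t',round(s['clock'],2),'box pos',(B.T@(p-C)).round(1),'tool x yaw',np.rad2deg(np.arctan2(Rm[1,0],Rm[0,0])).round(2),'F box',(B.T@np.array(s['ft_force'])).round(2),'w',round(s['grip_width'],2),'tz',Rm[:,2].round(3))
v=[float(x) for x in sys.argv[1:]]
for i in range(0,len(v),3): print(v[i:i+3],'->',(Rm.T@(C+B@np.array(v[i:i+3])-p)/10).round(2))
E
python3 w.py -90 0 220 -90 0 124
```

```text
clock: 1.1
position: [480.6, -248.6, 222.5]
orientation: [0.0, 0.999, -0.04, -0.0]
ft_force: [-0.2, -0.6, -0.7]
grip_width: 0.172
grip_force: 0.0
t 1.1 box pos [ -81.2 -404.   222.5] tool x yaw -4.56 F box [-0.12 -0.58 -0.68] w 0.17 tz [-0. -0. -1.]
[-90.0, 0.0, 220.0] -> [ -1.   -40.4    0.23]
[-90.0, 0.0, 124.0] -> [ -1.   -40.4    9.83]
```

```bash
python3 -m crank '[-1,0,-6,0,0,-1,0,-12,0,0,-1,0,-18,0,0,-1,-0.2,-24,0,0,-1,-0.4,-30,0,0,-1,-0.6,-35.5,0,0,-1,-0.8,-40.4,0,0,-1,-0.8,-40.4,2,0]'
python3 -m crank '[-1,0,0,2,0,-1,0,0,4,0,-1,0,0,6,0,-1,0,0,7.8,0,-1,0,0,7.8,0,-1,0,0,7.8,0,-1,0,0,7.8,0,-1,0,0,7.8,0]'
python3 w.py -56.5 0 124
python3 - <<'E'
from cell import cams
import cv2
d=cams.get_image('side');cv2.imwrite('pics/s2.png',cv2.resize(d['img'][80:240,140:320,::-1],None,fx=3.5,fy=3.5,interpolation=cv2.INTER_CUBIC))
E
```

```text
clock: 2.1
position: [503.3, 158.4, 203.3]
orientation: [-0.001, 0.999, -0.036, 0.001]
ft_force: [0.4, -0.4, -0.0]
grip_width: 0.005
grip_force: 0.0
clock: 3.1
position: [503.9, 153.5, 125.1]
orientation: [-0.0, 0.999, -0.039, 0.0]
ft_force: [-0.5, 1.0, -0.2]
grip_width: 0.014
grip_force: 0.0
t 3.1 box pos [-88.7  -1.3 125.1] tool x yaw -4.52 F box [-0.55  0.99 -0.16] w 0.01 tz [ 0.001 -0.    -1.   ]
[-56.5, 0.0, 124.0] -> [ 3.22 -0.14  0.11]
```

View pics/s2.png

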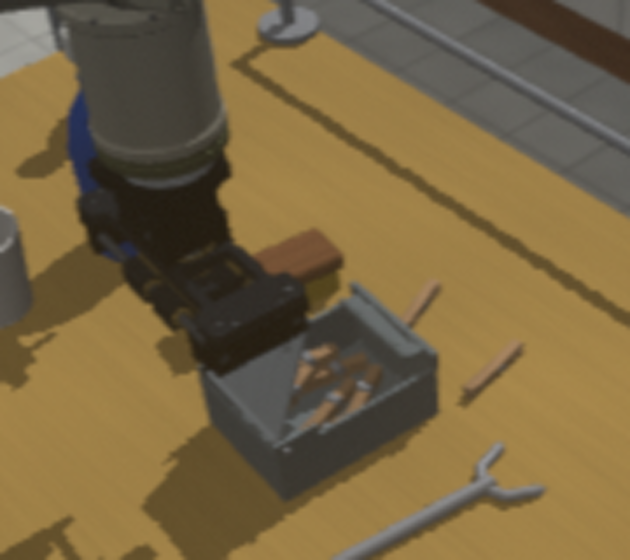

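The side crop shows the shut fingers just behind the flap (crop 250,330), centred on it, with the box and bystanders clear. I'll fold along the arc to about 30°.

```bash
python3 -m crank '[-1,1.6,-0.1,0,0,-1,2.8,-0.1,0,0,-1,3.2,-0.1,0.1,0,-1,4.3,-0.1,0.5,0,-1,5.3,-0.1,1.2,0,-1,6.2,-0.1,2.1,0,-1,6.9,-0.1,3.0,0,-1,6.9,-0.1,3.0,0]'
python3 w.py -13.5 0 84 -10 0 72 -9 0 60 -9 0 58
python3 - <<'E'
from cell import cams
import cv2
d=cams.get_image('side');cv2.imwrite('pics/s3.png',cv2.resize(d['img'][80:240,140:320,::-1],None,fx=3.5,fy=3.5,interpolation=cv2.INTER_CUBIC))
E
```

```text
clock: 4.15
position: [572.3, 148.8, 93.4]
orientation: [0.0, 0.999, -0.039, -0.001]
ft_force: [0.1, -0.2, -0.1]
grip_width: 0.004
grip_force: 0.2
t 4.15 box pos [-20.2  -0.8  93.4] tool x yaw -4.53 F box [ 0.07 -0.18 -0.11] w 0.0 tz [-0.002 -0.    -1.   ]
[-13.5, 0.0, 84.0] -> [ 0.67 -0.08  0.94]
[-10.0, 0.0, 72.0] -> [ 1.02 -0.08  2.14]
[-9.0, 0.0, 60.0] -> [ 1.12 -0.08  3.33]
[-9.0, 0.0, 58.0] -> [ 1.12 -0.08  3.53]
```

View pics/s3.png

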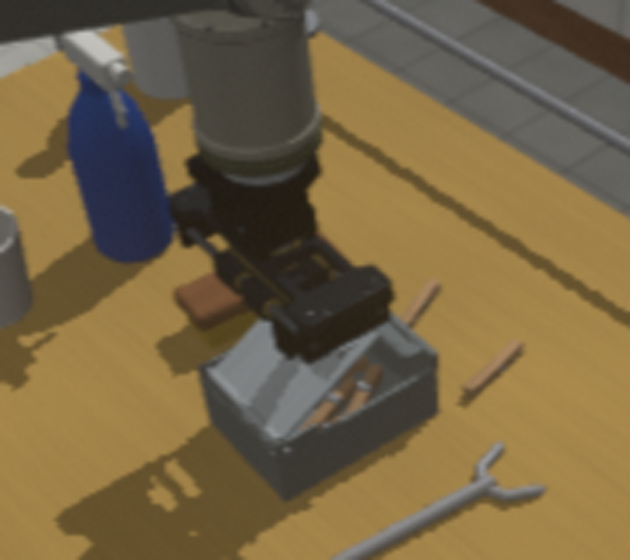

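The flap is folded partway under the fingers, with its free edge near crop (350,350). I'll continue to flat.

```bash
python3 -m crank '[-1,0.35,0,0.5,0,-1,0.65,0,1,0,-1,0.85,0,1.6,0,-1,1,0,2.2,0,-1,1.1,0,2.8,0,-1,1.1,0,3.3,0,-1,1.1,0,3.4,0,-1,1.1,0,3.4,0]'
python3 w.py
python3 - <<'E'
from h import *
from cell import cams
d=cams.get_image('side');cv2.imwrite('pics/s4.png',cv2.resize(d['img'][130:240,170:300,::-1],None,fx=5,fy=5,interpolation=cv2.INTER_CUBIC))
P=cloud(d);a=np.deg2rad(-4.4);c,s=np.cos(a),np.sin(a);x=P[...,0]-592.5;y=P[...,1]-148
bx=c*x+s*y;by=-s*x+c*y;m=(abs(by)<48)&(P[...,2]>50)&(P[...,2]<90)
for lo in range(-70,75,8):
    k=m&(bx>=lo)&(bx<lo+8)&(by<-17);print(lo,k.sum(),np.median(P[...,2][k]).round(1) if k.any() else '')
E
```

```text
clock: 5.2
position: [583.6, 148.0, 60.6]
orientation: [0.0, 0.999, -0.039, 0.0]
ft_force: [0.7, -0.7, 0.8]
grip_width: 0.004
grip_force: 0.5
t 5.2 box pos [-8.9 -0.7 60.6] tool x yaw -4.52 F box [ 0.72 -0.64  0.77] w 0.0 tz [ 0. -0. -1.]
-70 22 60.1
-62 24 59.6
-54 23 59.6
-46 22 60.7
-38 23 60.0
-30 22 59.3
-22 23 60.1
-14 15 60.2
-6 19 58.7
2 20 60.1
10 15 61.4
18 11 62.2
26 16 59.9
34 16 59.0
42 3 60.1
50 9 68.8
58 12 67.1
66 29 67.1
74 11 69.7
```

View pics/s4.png

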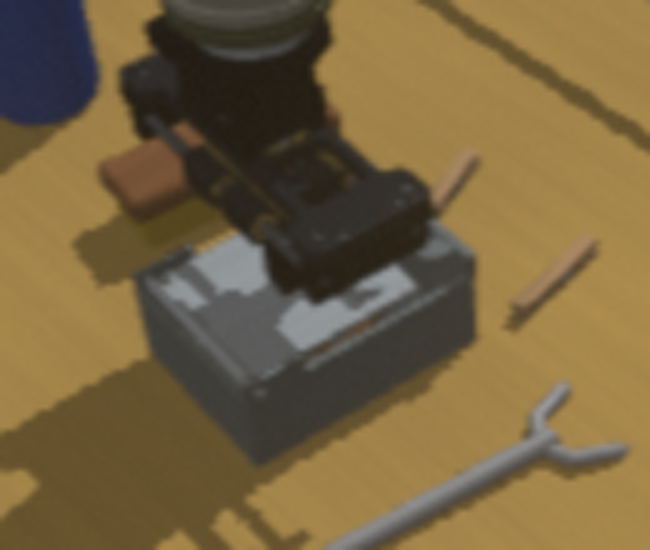

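The flap lies flat (about 60 mm high along its length), with the ridge near box x = 10 to 24 and the lip ahead at 68 mm. I'll press slightly more, then push along.

```bash
python3 -m crank '[-1,0,0,0.15,0,-1,0,0,0.3,0,-1,0,0,0.3,0,-1,0,0,0.3,0,-1,0.4,0,0.3,0,-1,0.8,0,0.3,0,-1,1.2,0,0.3,0,-1,1.4,0,0.3,0]'; python3 w.py
```

```text
clock: 6.25
position: [597.5, 147.1, 58.9]
orientation: [0.0, 0.999, -0.039, 0.0]
ft_force: [-5.0, -1.7, 13.9]
grip_width: 0.002
grip_force: 7.2
t 6.25 box pos [ 5.1 -0.5 58.9] tool x yaw -4.51 F box [-4.81 -2.08 13.91] w 0.0 tz [ 0. -0. -1.]
```

```bash
python3 -m crank '[-1,0.3,0,0,0,-1,0.6,0,0,0,-1,0.9,0,0,0,-1,1.2,0,0,0,-1,1.5,0,0,0,-1,1.8,0,0,0,-1,2.1,0,0,0,-1,2.1,0,0,0]'; python3 w.py
python3 - <<'E'
from cell import cams
import cv2
d=cams.get_image('side');cv2.imwrite('pics/s5.png',cv2.resize(d['img'][130:240,170:300,::-1],None,fx=5,fy=5,interpolation=cv2.INTER_CUBIC))
E
```

```text
clock: 7.25
position: [616.9, 146.3, 58.4]
orientation: [0.0, 0.999, -0.039, -0.001]
ft_force: [-9.9, -0.8, 14.7]
grip_width: 0.005
grip_force: 7.2
t 7.25 box pos [24.5  0.2 58.4] tool x yaw -4.46 F box [-9.85 -1.59 14.71] w 0.0 tz [-0.003 -0.    -1.   ]
```

View pics/s5.png

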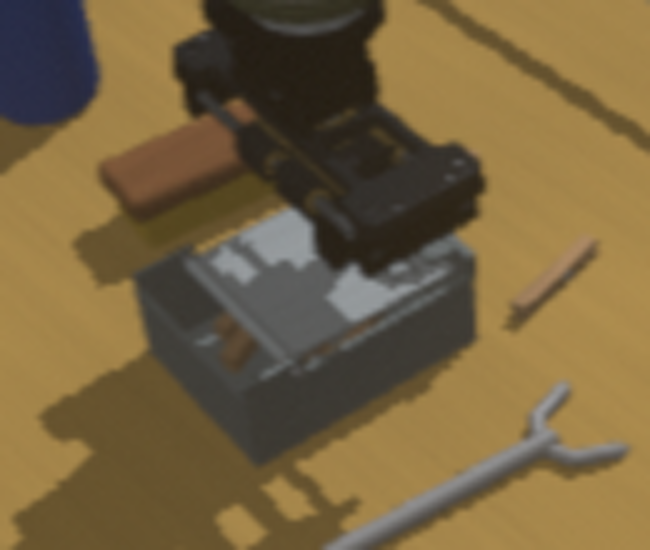

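The flap has slid well along: its hinge rod, around crop (190,260) to (290,370), has left the hinge end, and its edge is under the lip. I'll push gently to the far stop.

```bash
python3 -m crank '[-1,0.1,0,0,0,-1,0.2,0,0,0,-1,0.3,0,0,0,-1,0.4,0,0,0,-1,0.5,0,0,0,-1,0.5,0,0,0,-1,0.5,0,0,0,-1,0.5,0,0,0]'; python3 w.py
```

```text
clock: 8.3
position: [617.5, 146.5, 57.3]
orientation: [0.001, 0.999, -0.038, -0.006]
ft_force: [-26.0, -0.5, 21.2]
grip_width: 0.008
grip_force: 15.8
t 8.3 box pos [25.   0.4 57.3] tool x yaw -4.37 F box [-25.85  -2.49  21.23] w 0.01 tz [-0.011 -0.001 -1.   ]
```

The force rose to 26 N with hardly any motion, so this is the stop. I'll back off and lift.

```bash
python3 -m crank '[-1,-0.5,0,0,0,-1,-0.6,0,-0.2,0,-1,-0.7,0,-0.5,0,-1,-0.7,0,-2,0,-1,-0.7,0,-5,0,-1,-0.7,0,-9,0,-1,-0.7,0,-13,0,-1,-0.7,0,-13,0]'
python3 -m crank '[-1,-5,0,0,0,-1,-10,0,0,0,-1,-13,0,0,0,-1,-13,0,0,0,-1,-13,0,0,0,-1,-13,0,0,0,-1,-13,0,0,0,-1,-13,0,0,0]'
python3 - <<'E'
from h import *
from cell import cams
d=cams.get_image('side');cv2.imwrite('pics/s6.png',cv2.resize(d['img'][130:240,170:300,::-1],None,fx=5,fy=5,interpolation=cv2.INTER_CUBIC))
P=cloud(d);a=np.deg2rad(-4.4);c,s=np.cos(a),np.sin(a);x=P[...,0]-592.5;y=P[...,1]-148
bx=c*x+s*y;by=-s*x+c*y;m=(abs(by)<40)&(P[...,2]<90)
for lo in range(-70,75,6):
    k=m&(bx>=lo)&(bx<lo+6);print(lo,k.sum(),np.median(P[...,2][k]).round(1) if k.any() else '')
E
python3 w.py
```

```text
clock: 9.3
position: [618.0, 146.2, 191.9]
orientation: [-0.001, 0.999, -0.039, 0.003]
ft_force: [-0.7, 1.0, 0.1]
grip_width: 0.006
grip_force: 0.0
clock: 10.3
position: [486.9, 155.8, 187.3]
orientation: [-0.0, 0.999, -0.039, -0.0]
ft_force: [-0.1, -0.0, -0.0]
grip_width: 0.006
grip_force: 0.0
-70 9 40.5
-64 11 45.6
-58 28 4.7
-52 81 58.4
-46 56 59.8
-40 52 59.1
-34 52 59.8
-28 43 60.1
-22 54 60.7
-16 41 61.2
-10 44 60.5
-4 50 61.1
2 46 60.8
8 51 61.3
14 48 61.5
20 42 61.7
26 44 62.0
32 74 68.6
38 30 67.9
44 31 66.3
50 58 68.3
56 36 67.8
62 46 67.3
68 68 66.5
74 25 68.6
t 10.35 box pos [-105.9   -0.4  187.4] tool x yaw -4.52 F box [ 0.46  0.47 -0.2 ] w 0.0 tz [-0.  0. -1.]
```

View pics/s6.png

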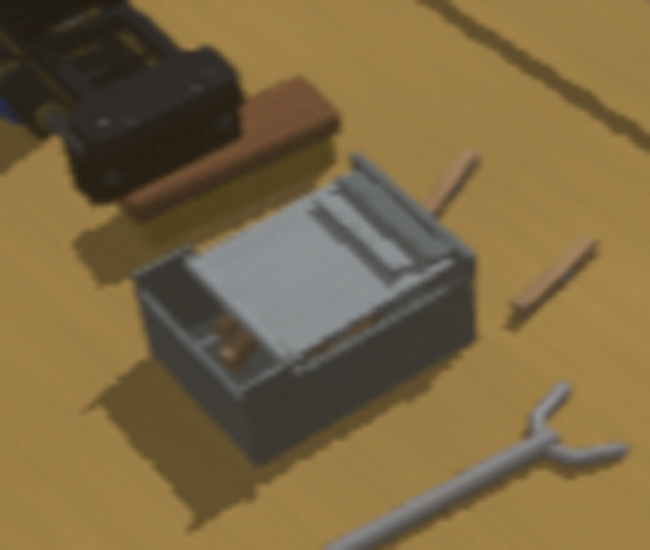

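The flap is flat (60 to 62 mm), slid about 25 mm, with its edge under the lip. The robot is clear and the bystanders are in place.

```bash
python3 -c "
from cell import workorder
print(workorder.sign_off())"
```

```text
the job is handed in; nothing more can be done
None
```

The peg box is shut: the flap was pressed flat and slid about 25 mm to its far stop, and it stayed tucked under the lip after release; the job is handed in, with no verdict returned.

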